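Hang two handled desk caddies on one hook, the larger first

ROBOT

A 7-joint arm with a two-finger parallel gripper is mounted at the origin on a cart in front of the work surface, level with it; the furniture and walls round the work are solid. World frame = base frame: x ahead of the robot, y to its left, z up, the work surface at z = 0. Lengths are in m, angles in rad, forces in N, time in s.
With the tool pointing down it reaches from about 0.425 to 0.95 m from the base axis. Payload 4.7 kg.
Tool frame: the origin (TCP) lies at the very end of the fingers, on their centre line; the grasp point (between the pads) lies 19 mm behind it (env.pinch_z is the z of the grasp point in the tool frame, in m); z points along the fingers, y is the line along which they close (so a half turn about z gives the same grasp; the last joint's range is limited). The gripper opens to 87 mm and grips with 3 to 60 N. Pads are 19 mm wide; open, the fingers measure 117 mm over their backs; the gripper's body (75 mm by 190 mm) begins 51 mm behind the grasp point.
Start: joints at [1.193, 0.469, -0.049, 1.532, 0.024, 1.141, -0.082], TCP at [0.231, -0.634, 0.223] pointing down, gripper open.
Joint ranges: [-2.59, 2.59], [-0.33, 1.99], [-1.39, 1.29], [0.1, 2.45], [-1.04, 4.18], [0.21, 1.99], [-2.66, 2.66]. Speed limits (rad/s): [2.57, 2.57, 3.14, 3.14, 3.14, 3.14, 3.14].

INTERFACE

Orientations are given as a rotation vector (axis times angle).
In Python, from rig import env gives the robot as it stands.
- The arm moves only by the tool move_arm, never from a script. Its argument "motion" is text: rows parted by semicolons, each of 7 numbers parted by spaces: the shift along the world's x, y, z in mm, then the turn, a rotation vector about the world's x, y, z in degrees, then the finger opening in mm, from 0 to 87. In form: tx ty tz wx wy wz fingers; .... A call has 1 to 8 rows; each row is the pose to reach, as a shift and turn from the pose commanded when the call began; what a row does not reach only later rows make up. A row lasts 1/10 s, in which the tool goes at most 50 mm and 8.59 degrees, less where a joint would pass 70% of its speed; a pose out of reach is approached as far as the arm can. A call with a gripper value outside its range is refused whole. The fingers move at their own pace and stop on an object; "force" is the grip in N (left out, the last holds). Time passes only in rows, so rows that repeat a pose let the fingers close. It gives the time, the measured TCP pose, the force, the opening and the grip force at its end, in the units of the state.
- env.read_state(): the state, without advancing time (a new reading comes with each control period).
- env.snapshot(name): name is "scene" or "top"; returns the picture (420x560x3 uint8, red, green, blue); there is no depth.
- env.calibration(name): a dict with "mtx" (3x3 intrinsics, pixels), "T" (4x4, takes a point from camera to world coordinates). Camera axes: x right, y down, z forward; pixel columns grow to the right and rows downward; lengths in m; the calibration is good to about 2 mm. A picture is of the moment at which its call begins. calibration takes no time and is no camera call.
- env.job_done(): hands the job in; it is judged then, once.
Trained networks look in the newest picture that a camera, given by its name, has taken for a name from the list of things; names that differ only in an ending like _2 or _b are one class to them, and where a whole thing is asked for, a point or a joint stands for the part that bears it (a point fixed in the world has none). Each returns a list of dicts, best first, with "confidence" (0 to 1); they miss things now and then, are a little off and sometimes report something else, mostly with a low value. They report only what shows in the picture. A call takes as long as a camera call. They do not tell look-alikes from the thing itself.
- env.search_frame(camera, name): "location" ([x, y, z] in m, in world coordinates, good to about 4 mm: the middle of the surface that is visible of it).
- env.regions_of(camera, name): "region" (420x560 bool, what is visible of it).
The state is a dict: "time": time; "joints": joint angles; "joint_velocities": joint speeds; "joint_torque": joint torques, N m; "position": TCP position; "orientation": TCP orientation; "force": force on the tool from outside, world axes, zero at the start; "torque": the same for the moment, N m; "finger_gap": opening from 0.0 (shut) to 1.0 (fully open); "finger_force": force on a finger pad.
Only numpy, scipy, OpenCV 4.12 (cv2) and the standard library are available. Lean on these libraries where they do the work, as an engineer would, in place of code of your own. Each camera call takes 0.05 s, during which the arm holds its last target. There are 200 camera calls.

TASK

Tidy the two handled pen caddies away on the one hook of the steel stand: hang the larger blue one first, on the back half of the hook near the post, then hang the smaller yellow one in front of it, on the front half. Both must hang freely by their handles, level and still, with the hook through the handle opening; leave the mug and the mouse where they are.

Things in the scene. Friction and masses are not known exactly. Their poses are not given: they have to be found in the camera images.
- large_handle (a point): Larger caddy: blue open box 36 (x) x 120 (y) x 80 mm high, loose, with a wooden loop handle over its middle. Point: centre of the handle opening, 24 mm above the rim, 104 mm above the underside. Handle: two upright legs, 10 mm thick (x), 46 mm over their outsides (y, pinch here), 28 mm apart inside, rim to 12 mm above the point; then an arch, inner top 26 mm, outer top 35 mm above the point. z up
- small_handle (a point): Smaller caddy: yellow open box 36 (x) x 76 (y) x 50 mm high, loose, with the same wooden loop handle. Point: centre of the handle opening, 24 mm above the rim, 74 mm above the underside, 26 mm below the arch's inner top. x: through the opening, y: across the handle legs (46 mm outside), z: up.
- hook_bar (a point): Middle of the hook's level bar on a fixed steel stand: round rod 8 mm thick, 130 mm long, 195 mm above the desk; point on its centre line. x: along the bar to the post (at +65 mm, no higher than the bar); at -65 mm the rod turns up to a black ball tip (ends at -78 mm, top 14 mm above the centre line). z up. A hung caddy's handle point is 22 mm below this line. Foot plate 170 x 110 x 12 mm.
- mug: Bystander: coral mug with a handle, 81 x 111 x 100 mm, standing on the desk; origin under its middle.
- mouse: Bystander: white computer mouse, 105 x 58 x 34 mm, on the desk; origin under its middle.
Not all that is in view belongs to the job. Leave any orange look-alike of the part that bears hook_bar alone.

How it is judged:
On the way:
1. the larger caddy hangs on the back half of the hook while the smaller one is not yet on it (x of large_handle in the frame of hook_bar between 0 and 0.058 m and y of large_handle in the frame of hook_bar between -0.012 and 0.012 m and z of large_handle in the frame of hook_bar between -0.032 and -0.012 m and angle between large_handle's own z axis and vertical below 0.2 rad and horizontal distance between small_handle and hook_bar above 0.1 m), for 0.2 s.
At the end, for the whole second after the job is handed in: Both caddies hang released on the bar: handle points 12-32 mm below its centre line, within 12 mm sideways, upright within 11 degrees; the larger 0-58 mm behind the bar's middle, the smaller 0-62 mm in front of it (x of large_handle in the frame of hook_bar between 0 and 0.058 m and y of large_handle in the frame of hook_bar between -0.012 and 0.012 m and z of large_handle in the frame of hook_bar between -0.032 and -0.012 m and angle between each of large_handle, small_handle's own z axis and vertical below 0.2 rad and x of small_handle in the frame of hook_bar between -0.062 and 0 m and y of small_handle in the frame of hook_bar between -0.012 and 0.012 m and z of small_handle in the frame of hook_bar between -0.032 and -0.012 m); the robot touches nothing.
It fails at once if the mug is moved by more than 30 mm (distance of mug from where it was at the start of the episode above 0.03 m).
It fails at once if the mouse is moved by more than 30 mm (distance of mouse from where it was at the start of the episode above 0.03 m).
It also fails if it takes over 72 s, if anything falls off the work surface, if the arm or the gripper's body presses on something with over 40 N, if the wrist force passes 120 N, or if a joint passes its speed limit or range.

## Working session

There is one attempt and no reset: what is moved stays moved. The work goes in short steps, Python scripts to look and compute and a tool call to move; the robot and the scene stay as the last step left them, time stands still between calls to the robot, and variables do not carry over. Pictures are saved under pics/ and viewed, at most 10 in all, crops included, and the job is handed in when it is done.

Besides the shell and the picture viewer there is one more tool, called after "Call:" as name(argument=value, ...) on one line, values as JSON. move_arm: Moves the arm, as the interface text tells. Its arguments: {"type":"object","properties":{"motion":{"type":"string"},"force":{"type":"number"}},"required":["motion"]}

```bash
ls; mkdir -p pics; python3 - <<'E'
from rig import env
import cv2, numpy as np
for c in ["scene","top"]:
    im=env.snapshot(c); cv2.imwrite(f"pics/{c}0.png",im[:,:,::-1])
    k=env.calibration(c); print(c,k["mtx"].round(1).tolist(),k["T"].round(3).tolist())
    for n in ["large_handle","small_handle","mug","mouse"]:
        for d in env.search_frame(c,n)[:3]: print(c,n,np.round(d["location"],3),round(d["confidence"],2))
        for d in env.regions_of(c,n)[:2]:
            ys,xs=np.nonzero(d["region"]); print("  reg",n,xs.min(),xs.max(),ys.min(),ys.max(),len(xs),round(d["confidence"],2))
s=env.read_state(); print(s["time"],s["position"],s["orientation"],env.pinch_z)
E
```

```text
pics
scene [[450.7, 0.0, 289.9], [0.0, 450.7, 211.3], [0.0, 0.0, 1.0]] [[-0.711, -0.504, 0.49, 0.007], [-0.703, 0.508, -0.497, 0.745], [0.001, -0.698, -0.716, 1.047], [0.0, 0.0, 0.0, 1.0]]
scene large_handle [ 0.466 -0.193  0.06 ] 0.89
scene large_handle [ 0.641 -0.037  0.013] 0.63
  reg large_handle 382 416 183 227 882 0.68
scene small_handle [0.534 0.275 0.043] 0.7
  reg small_handle 261 289 266 303 696 0.67
scene mug [0.649 0.44  0.082] 0.7
  reg mug 176 219 269 310 1252 0.83
scene mouse [0.383 0.002 0.025] 0.82
  reg mouse 361 396 250 274 648 0.94
top [[450.4, 0.0, 273.4], [0.0, 450.4, 214.5], [0.0, 0.0, 1.0]] [[-0.02, -0.985, 0.17, 0.414], [-1.0, 0.016, -0.022, 0.118], [0.019, -0.17, -0.985, 1.348], [0.0, 0.0, 0.0, 1.0]]
top large_handle [ 0.469 -0.21   0.057] 0.76
  reg large_handle 355 404 263 278 699 0.94
top small_handle [0.536 0.266 0.047] 0.77
  reg small_handle 199 228 242 259 412 0.61
top mug [0.656 0.43  0.083] 0.61
  reg mug 136 175 193 221 770 0.69
top mouse [ 0.388 -0.009  0.031] 0.98
  reg mouse 297 322 283 317 611 0.83
0.9 [ 0.23076469 -0.63433536  0.22256494] [3.09389341e+00 5.45170600e-01 9.77077580e-05] -0.0187
```

```bash
python3 - <<'E'
import cv2
for c in ["scene","top"]:
    im=cv2.imread(f"pics/{c}0.png"); 
    cv2.imwrite(f"pics/{c}0b.png",cv2.resize(im,(800,600),interpolation=cv2.INTER_CUBIC))
E
```

```text
(no output)
```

View pics/scene0b.png

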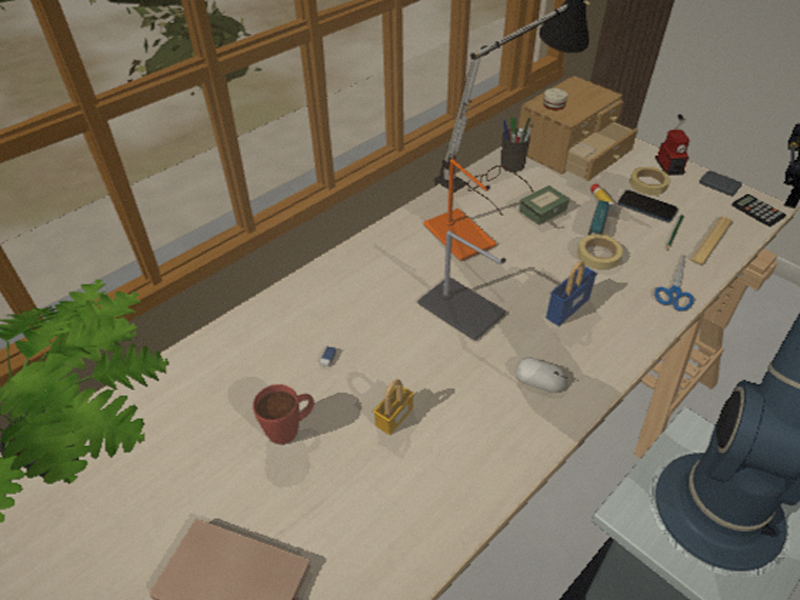

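View pics/top0b.png

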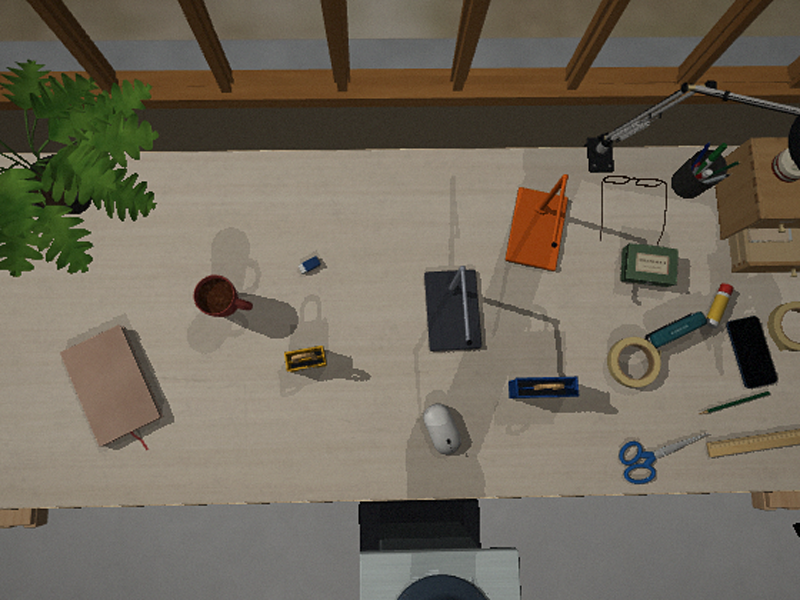

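Grey stand: bar in the top view from about (462,268) at the post to (468,343) at the ball; in the scene view from (448,235) to (503,261) (800x600 pixels). The orange one is the decoy. I'll fit the caddies by silhouette and zoom in on the stand.

```bash
cat > h.py <<'E'
from rig import env
import cv2, numpy as np
from scipy.optimize import minimize
CAL={c:env.calibration(c) for c in ["scene","top"]}
def proj(c,P):
    k=CAL[c]; T=np.linalg.inv(k["T"]); q=np.atleast_2d(P)@T[:3,:3].T+T[:3,3]; u=q@k["mtx"].T
    return u[:,:2]/u[:,2:]
def atz(c,uv,z):
    k=CAL[c]; d=k["T"][:3,:3]@np.linalg.inv(k["mtx"])@np.array([*uv,1.]); o=k["T"][:3,3]
    return o+d*(z-o[2])/d[2]
def tri(uv):
    A=[];b=[]
    for c,p in uv.items():
        k=CAL[c]; d=k["T"][:3,:3]@np.linalg.inv(k["mtx"])@np.array([*p,1.]); d/=np.linalg.norm(d)
        M=np.eye(3)-np.outer(d,d); A.append(M); b.append(M@k["T"][:3,3])
    return np.linalg.lstsq(np.vstack(A),np.hstack(b),rcond=None)[0]
def model(L,H):
    box=np.array([[x,y,z] for x in(-.018,.018) for y in(-L/2,L/2) for z in(0,H)])
    a=np.linspace(0,np.pi,9); p=H+.024
    prof=[(-.023,H),(.023,H)]+[(.023*np.cos(t),p+.012+.023*np.sin(t)) for t in a]
    return [box,np.array([[x,y,z] for x in(-.005,.005) for y,z in prof])]
def sil(c,parts,x,y,w):
    R=np.array([[np.cos(w),-np.sin(w),0],[np.sin(w),np.cos(w),0],[0,0,1]]); S=4
    m=np.zeros((420*S,560*S),np.uint8)
    for P in parts: cv2.fillConvexPoly(m,cv2.convexHull(np.round((proj(c,P@R.T+[x,y,0])+.5)*S).astype(np.int32)),1)
    return cv2.resize(m.astype(np.float32),(560,420),interpolation=cv2.INTER_AREA)
def fit(masks,L,H,x0):
    parts=model(L,H)
    def f(p):
        s=0
        for c,m in masks.items():
            a=sil(c,parts,p[0],p[1],p[2]*10); s+=np.minimum(a,m).sum()/np.maximum(a,m).sum()
        return -s/len(masks)
    best=min((minimize(f,[x0[0],x0[1],w/10],method="Nelder-Mead",options=dict(initial_simplex=np.array([[0,0,0],[.015,0,0],[0,.015,0],[0,0,.03]])+[x0[0],x0[1],w/10])) for w in(-.3,0,.3)),key=lambda r:r.fun)
    return np.round(best.x*[1,1,10],4),round(-best.fun,3)
E
python3 - <<'E'
from h import *
ims={c:env.snapshot(c) for c in CAL}
for n,L,H,x0 in [("large_handle",.12,.08,(.47,-.2)),("small_handle",.076,.05,(.535,.27))]:
    ms={c:env.regions_of(c,n)[0]["region"].astype(float) for c in CAL}
    print(n,fit(ms,L,H,x0),[ (c,fit({c:ms[c]},L,H,x0)) for c in ms])
def crop(c,u,v,w,h,W,Hh): return cv2.resize(ims[c][v:v+h,u:u+w],(W,Hh),interpolation=cv2.INTER_CUBIC)
a=crop("scene",285,150,80,100,400,500); b=crop("top",290,180,80,100,400,500)
cv2.imwrite("pics/st.png",np.hstack([a,b])[:,:,::-1])
E
```

```text
large_handle (array([ 0.4691, -0.2137, -0.017 ]), np.float64(0.918)) [('scene', (array([ 0.4677, -0.2123,  0.0195]), np.float64(0.927))), ('top', (array([ 0.4692, -0.2156, -0.019 ]), np.float64(0.93)))]
small_handle (array([0.5363, 0.2666, 0.1894]), np.float64(0.905)) [('scene', (array([0.5366, 0.266 , 0.1973]), np.float64(0.907))), ('top', (array([0.5369, 0.2662, 0.1764]), np.float64(0.906)))]
```

View pics/st.png

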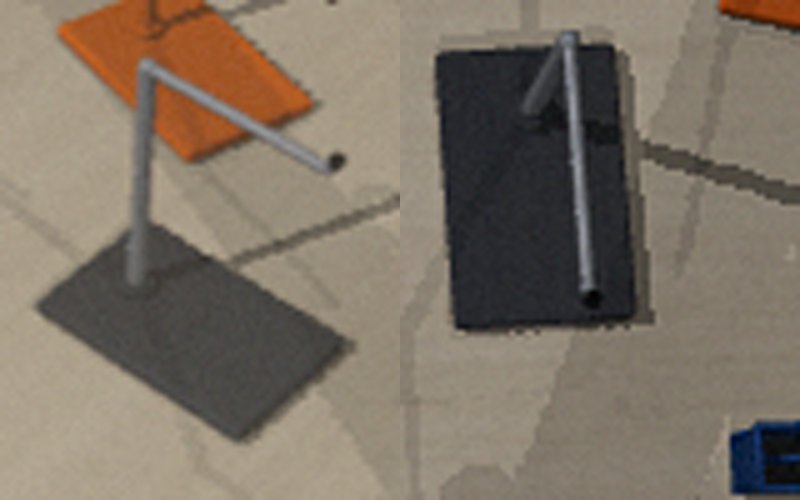

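The crop shows the grey bar: scene post top at crop pixel (146,66) and ball at (337,160); top view post at (169,40) and ball at (191,297), with scale 5.

```bash
python3 - <<'E'
from h import *
S=lambda u,v:((u+.5)/5-.5+285,(v+.5)/5-.5+150)
T=lambda u,v:((u+.5)/5-.5+290,(v+.5)/5-.5+180)
pS,bS,eS=S(147,67),S(337,160),S(322,166); pT,bT=T(170,42),T(190,297)
print("tri post",tri({"scene":pS,"top":pT}).round(4),"ball",tri({"scene":bS,"top":bT}).round(4))
for z,s,t in[(.195,pS,pT),(.204,bS,bT)]: print(z,atz("scene",s,z).round(4),atz("top",t,z).round(4))
print("bend scene",atz("scene",eS,.195).round(4))
# foot plate corners, top surface z=.012
for p in[(37,52),(212,46),(234,316),(56,327)]: print(atz("top",T(*p),.012).round(4))
# predicted vs gripper axes
import scipy.spatial.transform as st
s=env.read_state(); R=st.Rotation.from_rotvec(s["orientation"]).as_matrix(); print(R.round(3))
E
```

```text
tri post [ 0.6817 -0.0408  0.193 ] ball [ 0.544  -0.0451  0.2038]
0.195 [ 0.6802 -0.0388  0.195 ] [ 0.6811 -0.0406  0.195 ]
0.204 [ 0.5428 -0.0455  0.204 ] [ 0.545  -0.0444  0.204 ]
bend scene [ 0.5513 -0.0441  0.195 ]
[0.7185 0.0155 0.012 ]
[ 0.7206 -0.0914  0.012 ]
[ 0.5551 -0.0976  0.012 ]
[0.5505 0.009  0.012 ]
[[ 0.94   0.342  0.   ]
 [ 0.342 -0.94  -0.   ]
 [-0.     0.    -1.   ]]
```

Call:
move_arm(motion="20 35 0 0 0 -3 87; 44 77 0 0 0 -6 87; 68 119 0 0 0 -9 87; 92 161 0 0 0 -12 87; 116 203 0 0 0 -15 87; 140 245 0 0 0 -18 87; 164 287 0 0 0 -21 87; 188 329 0 0 0 -21 87")

```text
time: 2.0
position: [0.4195, -0.3036, 0.223]
orientation: [3.141, -0.03, 0.001]
force: [1.4, -0.2, 1.2]
finger_gap: 1.002
finger_force: 0.0
```

Call:
move_arm(motion="24 42 0 0 0 0 87; 44 80 0 0 0 0 87; 50 91 0 0 0 0 87; 50 91 0 0 0 0 87; 50 91 0 0 0 0 87")

```text
time: 2.5
position: [0.4681, -0.2158, 0.2225]
orientation: [3.14, -0.03, -0.001]
force: [-0.2, -0.4, -0.0]
finger_gap: 1.001
finger_force: 0.0
```

Call:
move_arm(motion="1 2 -30 0 0 0 87; 1 2 -60 0 0 0 87; 1 2 -90 0 0 0 87; 1 2 -110 0 0 0 87; 1 2 -125 0 0 0 87; 1 2 -134 0 0 0 87; 1 2 -134 0 0 0 87; 1 2 -134 0 0 0 87")

```text
time: 3.3
position: [0.4698, -0.2135, 0.089]
orientation: [3.141, -0.03, 0.001]
force: [1.0, -0.0, 0.2]
finger_gap: 0.999
finger_force: 0.0
```

Call:
move_arm(motion="0 0 0 0 0 0 35; 0 0 0 0 0 0 35; 0 0 0 0 0 0 35; 0 0 0 0 0 0 35; 0 0 0 0 0 0 35; 0 0 0 0 0 0 35; 0 0 0 0 0 0 35; 0 0 0 0 0 0 35", force=25)

```text
time: 4.1
position: [0.4698, -0.2127, 0.0887]
orientation: [3.141, -0.028, 0.0]
force: [0.3, -0.7, 0.7]
finger_gap: 0.527
finger_force: 25.0
```

Call:
move_arm(motion="0 0 15 0 0 0 35; 0 0 40 0 0 0 35; 0 0 70 0 0 0 35; 0 0 91 0 0 0 35; 5 20 91 0 0 0 35; 10 45 91 0 0 1 35; 15 70 91 0 0 1 35; 20 95 91 0 0 2 35")

```text
time: 4.9
position: [0.4892, -0.1161, 0.179]
orientation: [-3.141, -0.027, 0.002]
force: [0.1, 0.1, -1.9]
finger_gap: 0.526
finger_force: 25.0
```

Call:
move_arm(motion="5 25 0 0 0 1 35; 10 50 0 0 0 1 35; 13 65 0 0 0 1 35; 15 71 0 0 0 1 35; 15 71 0 0 0 1 35; 15 71 0 0 0 1 35")

```text
time: 5.5
position: [0.5043, -0.0474, 0.1792]
orientation: [3.141, 0.053, -0.002]
force: [-0.4, -0.4, -2.5]
finger_gap: 0.526
finger_force: 25.0
```

```bash
python3 - <<'E'
from h import *
ims={c:env.snapshot(c) for c in CAL}
def crop(c,u,v,w,h,W,Hh): return cv2.resize(ims[c][v:v+h,u:u+w],(W,Hh),interpolation=cv2.INTER_CUBIC)
a=crop("scene",285,130,100,125,400,500); b=crop("top",280,170,100,125,400,500)
cv2.imwrite("pics/in.png",np.hstack([a,b])[:,:,::-1])
s=env.read_state(); print(s["position"].round(4) if hasattr(s["position"],'round') else s["position"],s["orientation"],s["force"],s["finger_gap"])
E
```

```text
[ 0.5044 -0.0477  0.1794] [ 3.14061617e+00  5.12272602e-02 -8.96441884e-04] [ 0.4638398  -0.95975109 -1.94477836] 0.5244088569382743
```

View pics/in.png

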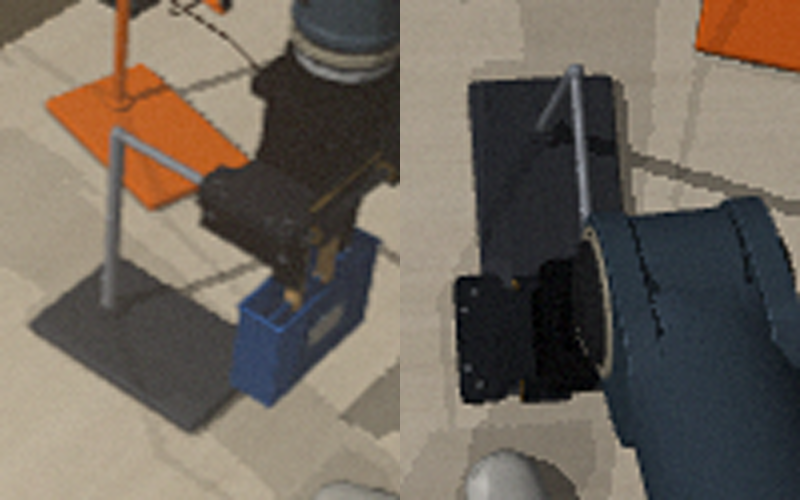

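The picture shows the blue caddy held level in front of the ball, with its handle in line with the bar. Inserting now.

Call:
move_arm(motion="10 1 0 0 0 0 35; 22 2 0 0 0 0 35; 34 2 0 0 0 0 35; 46 3 0 0 0 0 35; 58 3 0 0 0 0 35; 70 4 0 0 0 0 35; 70 4 0 0 0 0 35")

```text
time: 6.3
position: [0.5766, -0.042, 0.1794]
orientation: [-3.141, -0.055, -0.002]
force: [-0.3, 0.0, -1.8]
finger_gap: 0.524
finger_force: 25.0
```

Call:
move_arm(motion="15 0 0 0 0 0 35; 30 1 0 0 0 0 35; 45 1 0 0 0 0 35; 60 2 0 0 0 0 35; 70 2 0 0 0 0 35; 70 2 0 0 0 0 35; 70 2 -8 0 0 0 35; 70 2 -14 0 0 0 35")

```text
time: 7.1
position: [0.6436, -0.0405, 0.1647]
orientation: [3.141, 0.054, -0.002]
force: [0.4, 0.3, -1.0]
finger_gap: 0.525
finger_force: 25.0
```

Call:
move_arm(motion="0 0 -2 0 0 0 35; 0 0 -4 0 0 0 35; 0 0 -6 0 0 0 35; 0 0 -6 0 0 0 35")

```text
time: 7.5
position: [0.6445, -0.0404, 0.1594]
orientation: [3.141, 0.054, -0.001]
force: [-0.2, -0.2, -2.1]
finger_gap: 0.527
finger_force: 25.0
```

Call:
move_arm(motion="0 0 -1 0 0 0 35; 0 0 -1 0 0 0 35; 0 0 -2 0 0 0 35; 0 0 -2 0 0 0 35")

```text
time: 7.9
position: [0.645, -0.0403, 0.1581]
orientation: [3.141, 0.055, 0.001]
force: [-0.7, -0.1, 0.7]
finger_gap: 0.522
finger_force: 25.0
```

Call:
move_arm(motion="0 0 0 0 0 0 48; 0 0 0 0 0 0 50; 0 0 0 0 0 0 55; 0 0 0 0 0 0 65; 0 0 0 0 0 0 80; 0 0 0 0 0 0 80; 0 0 0 0 0 0 80")

```text
time: 8.6
position: [0.6448, -0.0404, 0.1575]
orientation: [3.141, 0.054, 0.0]
force: [-0.5, -0.3, 0.5]
finger_gap: 0.881
finger_force: 0.0
```

```bash
python3 - <<'E'
from h import *
ims={c:env.snapshot(c) for c in CAL}
def crop(c,u,v,w,h,W,Hh): return cv2.resize(ims[c][v:v+h,u:u+w],(W,Hh),interpolation=cv2.INTER_CUBIC)
a=crop("scene",285,130,100,125,400,500); b=crop("top",280,170,100,125,400,500)
cv2.imwrite("pics/hung.png",np.hstack([a,b])[:,:,::-1])
E
```

```text
(no output)
```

View pics/hung.png

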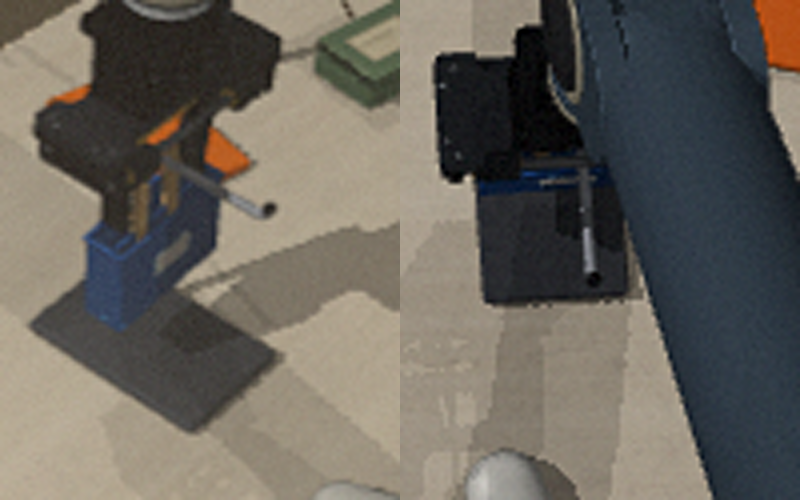

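The larger caddy hangs with the bar through its handle; the ball shows at (265,208) in the left crop and (594,278) in the right. Retreating upward.

Call:
move_arm(motion="0 0 10 0 0 0 80; 0 0 25 0 0 0 80; 0 0 50 0 0 0 80; 0 0 80 0 0 0 80; 0 0 110 0 0 0 80; -10 25 110 0 0 0 87; -25 65 110 0 0 2 87; -40 110 110 0 0 4 87")

```text
time: 9.5
position: [0.605, 0.0694, 0.2696]
orientation: [3.137, 0.161, 0.005]
force: [0.3, 0.8, 0.3]
finger_gap: 0.993
finger_force: 0.0
```

Call:
move_arm(motion="-15 42 0 0 0 2 87; -30 84 0 0 0 4 87; -45 126 0 0 0 5 87; -60 168 0 0 0 5 87; -69 194 0 0 0 5 87; -69 197 0 0 0 5 87; -69 197 0 0 0 5 87")

```text
time: 10.2
position: [0.5359, 0.2674, 0.2689]
orientation: [-3.127, -0.303, -0.003]
force: [0.8, -0.1, -0.8]
finger_gap: 1.003
finger_force: 0.0
```

```bash
python3 - <<'E'
from h import *
ims={c:env.snapshot(c) for c in CAL}
for c in CAL:
    for n in ["large_handle","small_handle"]:
        for d in env.search_frame(c,n)[:2]: print(c,n,np.round(d["location"],3),round(d["confidence"],2))
def crop(c,u,v,w,h,W,Hh): return cv2.resize(ims[c][v:v+h,u:u+w],(W,Hh),interpolation=cv2.INTER_CUBIC)
a=crop("scene",285,130,100,125,400,500); b=crop("top",280,170,100,125,400,500)
cv2.imwrite("pics/hung2.png",np.hstack([a,b])[:,:,::-1])
s=env.read_state(); print(s["position"],s["orientation"],s["time"])
E
```

```text
scene large_handle [ 0.632 -0.023  0.127] 0.89
scene small_handle [0.535 0.274 0.041] 0.88
top large_handle [ 0.645 -0.038  0.128] 0.67
[0.53646    0.26514242 0.26762047] [3.12692770e+00 2.96690733e-01 2.72719068e-04] 10.5
```

View pics/hung2.png

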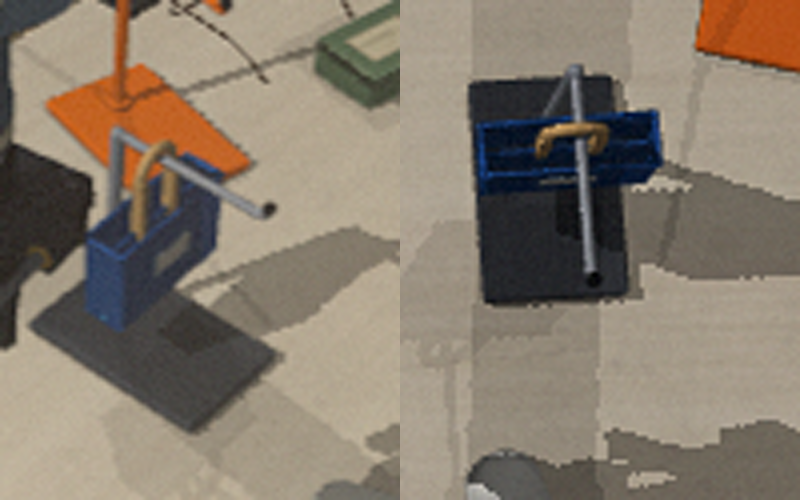

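The larger caddy hangs level, its handle in the back half at (572,135) in the right crop. Now the small one.

Call:
move_arm(motion="0 1 -40 0 0 0 87; 0 1 -80 0 0 0 87; 0 1 -120 0 0 0 87; 0 1 -160 0 0 0 87; 0 1 -185 0 0 0 87; 0 1 -200 0 0 0 87; 0 1 -209 0 0 0 87; 0 1 -209 0 0 0 87")

```text
time: 11.3
position: [0.5358, 0.2673, 0.0582]
orientation: [3.127, 0.3, -0.001]
force: [-0.6, 0.3, 0.1]
finger_gap: 1.005
finger_force: 0.0
```

Call:
move_arm(motion="0 0 0 0 0 0 35; 0 0 0 0 0 0 35; 0 0 0 0 0 0 35; 0 0 0 0 0 0 35; 0 0 0 0 0 0 35; 0 0 0 0 0 0 35; 0 0 0 0 0 0 35; 0 0 0 0 0 0 35", force=25)

```text
time: 12.1
position: [0.5359, 0.2674, 0.0587]
orientation: [3.127, 0.3, 0.0]
force: [-0.0, -1.0, 1.2]
finger_gap: 0.525
finger_force: 25.0
```

Call:
move_arm(motion="0 0 15 0 0 0 35; 0 0 45 0 0 0 35; 0 0 80 0 0 0 35; 0 0 110 0 0 0 35; -5 -10 121 0 0 -1 35; -12 -40 121 0 0 -3 35; -20 -75 121 0 0 -5 35; -28 -110 121 0 0 -7 35")

```text
time: 12.9
position: [0.5062, 0.1557, 0.179]
orientation: [3.139, 0.107, -0.002]
force: [0.3, -0.9, 0.3]
finger_gap: 0.528
finger_force: 25.0
```

Call:
move_arm(motion="-4 -35 0 0 0 -1 35; -8 -75 0 0 0 -2 35; -8 -115 0 0 0 -2 35; -8 -150 0 0 0 -2 35; -8 -180 0 0 0 -2 35; -8 -200 0 0 0 -2 35; -8 -205 0 0 0 -2 35; -8 -205 0 0 0 -2 35")

```text
time: 13.7
position: [0.4989, -0.0478, 0.1792]
orientation: [-3.141, -0.051, 0.002]
force: [0.8, 0.8, -0.3]
finger_gap: 0.525
finger_force: 25.0
```

```bash
python3 - <<'E'
from h import *
ims={c:env.snapshot(c) for c in CAL}
def crop(c,u,v,w,h,W,Hh): return cv2.resize(ims[c][v:v+h,u:u+w],(W,Hh),interpolation=cv2.INTER_CUBIC)
a=crop("scene",285,130,100,125,400,500); b=crop("top",280,170,100,125,400,500)
cv2.imwrite("pics/in2.png",np.hstack([a,b])[:,:,::-1])
s=env.read_state(); print(s["position"],s["orientation"],s["force"])
E
```

```text
[ 0.49935481 -0.04589212  0.17938744] [-3.14028794e+00 -5.69413807e-02  7.20954953e-04] [-0.35793455  0.11813066 -1.4201237 ]
```

View pics/in2.png

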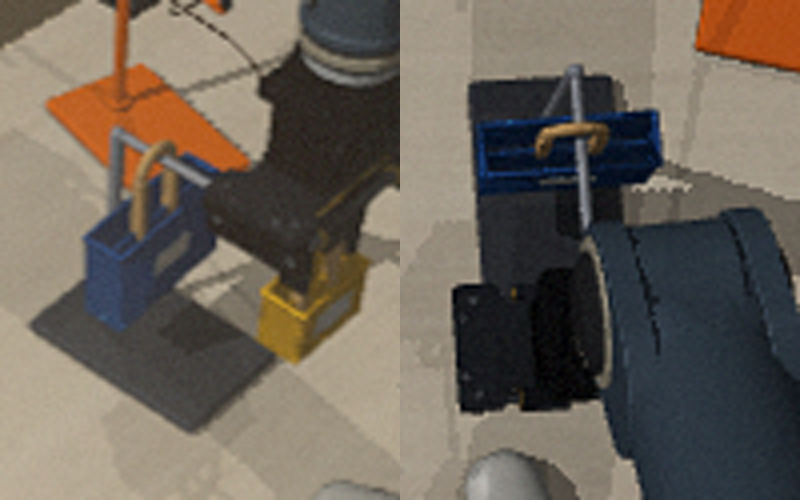

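The yellow caddy is level in front of the ball, in line with the bar. Inserting to about 27 mm in front of the bar's middle.

Call:
move_arm(motion="12 0 0 0 0 0 35; 24 1 0 0 0 0 35; 38 2 0 0 0 0 35; 52 2 0 0 0 0 35; 66 3 0 0 0 0 35; 80 4 0 0 0 0 35; 89 4 0 0 0 0 35; 89 4 0 0 0 0 35")

```text
time: 14.6
position: [0.5903, -0.0426, 0.1793]
orientation: [-3.141, -0.056, -0.001]
force: [-0.4, -0.2, -0.8]
finger_gap: 0.53
finger_force: 25.0
```

Call:
move_arm(motion="0 0 -7 0 0 0 35; 0 0 -14 0 0 0 35; 0 0 -18 0 0 0 35; 0 0 -20 0 0 0 35; 0 0 -21 0 0 0 35; 0 0 -21 0 0 0 35")

```text
time: 15.2
position: [0.5887, -0.0434, 0.1586]
orientation: [3.141, 0.054, 0.0]
force: [0.4, 0.1, -0.3]
finger_gap: 0.523
finger_force: 25.0
```

Contact came at TCP z of 0.158 for the first one; one more millimetre here, then release.

Call:
move_arm(motion="0 0 -1 0 0 0 35; 0 0 -1 0 0 0 35; 0 0 -1 0 0 0 48; 0 0 -1 0 0 0 50; 0 0 -1 0 0 0 56; 0 0 -1 0 0 0 66; 0 0 -1 0 0 0 80; 0 0 -1 0 0 0 80")

```text
time: 16.0
position: [0.5887, -0.0433, 0.1576]
orientation: [3.141, 0.054, 0.0]
force: [0.1, -0.2, -0.5]
finger_gap: 0.83
finger_force: 0.0
```

Call:
move_arm(motion="0 0 0 0 0 0 80; 0 0 10 0 0 0 80; 0 0 25 0 0 0 80; 0 0 50 0 0 0 80; 0 0 80 0 0 0 80; 0 0 110 0 0 0 80; -20 0 130 0 0 0 80; -40 30 150 0 0 0 80")

```text
time: 16.8
position: [0.549, -0.0176, 0.31]
orientation: [3.139, 0.042, 0.004]
force: [0.2, 0.3, 0.0]
finger_gap: 0.922
finger_force: 0.0
```

Call:
move_arm(motion="0 40 0 0 0 0 80; 0 80 0 0 0 0 80; 0 120 0 0 0 0 80; 0 160 0 0 0 0 80; 0 200 0 0 0 0 80; 0 200 0 0 0 0 80; 0 200 0 0 0 0 80; 0 200 0 0 0 0 80")

```text
time: 17.6
position: [0.5492, 0.1852, 0.3083]
orientation: [3.14, 0.051, 0.002]
force: [1.0, -0.1, 0.4]
finger_gap: 0.922
finger_force: 0.0
```

```bash
python3 - <<'E'
from h import *
ims={c:env.snapshot(c) for c in CAL}
for c in CAL:
    for n in ["large_handle","small_handle","mug","mouse"]:
        for d in env.search_frame(c,n)[:1]: print(c,n,np.round(d["location"],3),round(d["confidence"],2))
def crop(c,u,v,w,h,W,Hh): return cv2.resize(ims[c][v:v+h,u:u+w],(W,Hh),interpolation=cv2.INTER_CUBIC)
a=crop("scene",285,130,100,125,400,500); b=crop("top",280,170,100,125,400,500)
cv2.imwrite("pics/end.png",np.hstack([a,b])[:,:,::-1])
E
```

```text
scene large_handle [ 0.642 -0.017  0.133] 0.68
scene small_handle [ 0.585 -0.03   0.14 ] 0.96
scene mug [0.65  0.44  0.078] 0.77
scene mouse [0.384 0.    0.025] 0.62
top large_handle [ 0.644 -0.037  0.127] 0.67
top small_handle [ 0.589 -0.04   0.147] 0.6
top mug [0.655 0.427 0.082] 0.88
top mouse [ 0.402 -0.015  0.03 ] 0.86
```

View pics/end.png

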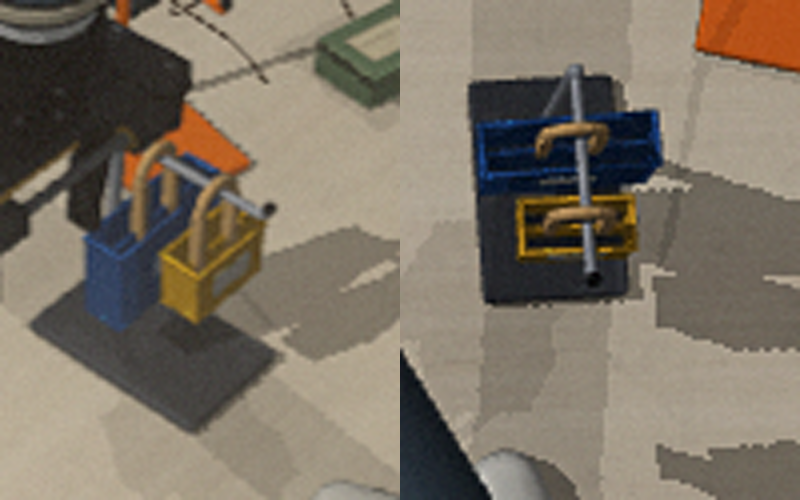

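Both caddies hang level on the bar: blue at the back (572,135) and yellow in front (585,220), with the gripper clear. The mug and mouse are still in place.

```bash
python3 -c "
from rig import env
print(env.job_done())"
```

```text
the job is handed in; nothing more can be done
None
```

Both caddies hang released and level on the grey stand's hook, blue at the back and yellow in front, with the mug and mouse left alone; the job was handed in at about 18 s, and no verdict came back.

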